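# Close and latch the strainer's hinged pipe clamp

### The arm

A 6-joint arm with a two-finger parallel gripper is mounted at the origin on the work surface. World frame = base frame: x ahead of the robot, y to its left, z up, the work surface at z = 0. Lengths are in m, angles in rad, forces in N, time in s.
With the tool pointing down it reaches from about 0.375 to 0.9 m from the base axis. Payload 3.1 kg.
Tool frame: the origin (TCP) lies on the mounting face of the last link; the fingertips stand 182 mm ahead of it and the grasp point (between the pads) lies 164 mm ahead of it; z points along the fingers, y is the direction in which the jaws open and shut (so a half turn about z gives the same grasp; the last joint's range is limited). The gripper opens to 87 mm and grips with 3 to 60 N. Pads are 19 mm wide; open, the fingers measure 117 mm over their backs; the gripper's body (75 mm by 190 mm) begins 51 mm behind the grasp point.
Start: joints at [-1.363, 0.527, 1.433, -0, 1.181, -0.178], TCP at [0.236, -0.579, 0.405] pointing down, gripper open.
Joint ranges: [-3.08, 3.08], [-0.75, 2.2], [0.22, 2.44], [-1.43, 4.57], [0, 2.65], [-2.85, 2.85]. Speed limits (rad/s): [2.79, 2.79, 3.14, 3.14, 3.14, 3.14].

### API

Orientations are given as a unit quaternion [x, y, z, w].
In Python, from rig import robot, camera, camera_model gives the robot as it stands.
- The arm moves only by the tool drive_tool, never from a script. Its argument "plan" is a list that holds one entry, the list of rows, each a list of 6 numbers: the shift along the world's x, y, z in units of 2.5 cm (1.0 is 2.5 cm), then the turn, a rotation vector about the world's x, y, z in units of 6 degrees (1.0 is 6 degrees). A call has 1 to 8 rows; each row shifts and turns the commanded pose from where the row before left it; what a row does not reach is not made up. A row lasts 1/8 s, in which the tool goes at most 62.5 mm and 10.7 degrees, less where a joint would pass 70% of its speed; a pose out of reach is approached as far as the arm can. A call with a number of a shift or a turn outside -1 to 1 is refused whole. A call with a gripper value outside its range is refused whole. "grip" is the closure, from 0 (fully open) to 1 (shut), set as the call begins (left out, the last holds). The fingers move at their own pace and stop on an object; "force" is the grip in N (left out, the last holds). Time passes only in rows, so rows that do not move let the fingers close. It gives the time, the measured TCP pose, the force and the opening at its end, in the units of the state.
- robot.get_obs(): the state, without advancing time (a new reading comes with each control period).
- camera(name): name is "scene" or "top" or "wrist"; returns the picture (400x640x3 uint8, red, green, blue); there is no depth.
- camera_model(name): a dict with "K" (3x3 intrinsics, pixels), "world_to_cam" (4x4, takes a point from world to camera coordinates); the wrist camera has in their place "tool_from_camera" (4x4, takes a point from camera to tool coordinates, whose origin is the TCP and whose axes are the flange's). Camera axes: x right, y up, looking along -z (the intrinsics and any distortion apply to the point x, -y, -z); pixel columns grow to the right and rows downward; lengths in m; the calibration is good to about 2 mm. The wrist camera is an equidistant fisheye: a pixel r from the principal point sees the ray r / f radians off the axis. A picture is of the moment at which its call begins: read the wrist's pose just before it. camera_model takes no time and is no camera call.
- robot.hand_in(): hands the job in, once; it reports no verdict.
The state is a dict: "time": time; "q": joint angles; "joint_velocities": joint speeds; "joint_torque": joint torques, N m; "position": TCP position; "tool_rot": TCP orientation; "ft_force": force on the tool from outside, world axes, zero at the start; "moment": the same for the moment, N m; "grip_width": finger opening in m.
Only numpy, scipy, OpenCV 4.12 (cv2) and the standard library are available. Lean on these libraries where they do the work, as an engineer would, in place of code of your own. Each camera call takes 0.05 s, during which the arm holds its last target.

### The job

Close the hinged clamp around the strainer's two flanges: swing the grey front half in until it presses on the blue gasket, then swing the blue lever round so that its hook catches the brass pin and draws the clamp snug. Push gently and by feel, stop when the lever meets firm resistance so that the gasket is not crushed, leave the things standing around undisturbed, and let go.

Things in the scene. Friction and masses are not known exactly. Their poses are not given: they have to be found in the camera images.
- pipe: Fixed stainless strainer standing upright. Base disc 104 mm across, pipe 52 mm; two flanges 75 mm across with a 3 mm blue gasket between them, 90 mm high; above, a domed cap narrowing to 54 mm at height 118 mm, top at 136 mm. Origin: pipe axis at counter level, z up.
- clamp: Fixed back half of the clamp ring round the flanges: outside radius 48 mm, from 78 to 102 mm high. Origin: pipe axis at counter level; same axes as the pipe, -x points roughly at the robot. In this frame (mm) the jaw's upright hinge axis is at (0, 58) and the lever's upright pivot axis at (30, -80). Keep each push on clamp, jaw or lever under 25 N.
- jaw: Hinged grey front half of the ring, 78 to 102 mm high; stays where left. Origin: hinge axis at counter level, z up; axes equal the clamp's when nominally closed. Starts open, turned 0.55 to 0.95 rad clockwise from above; close it by turning counter-clockwise. In its frame its ear spans x -20 to 0, y -152 to -100 mm. It swings with about 1 N at the ear.
- jaw_face (a point): Middle of the flat outer face of the jaw's ear, where to push it shut (along +x of the jaw's frame); 90 mm high, at (-20, -130) mm in the jaw's frame. Gaskets differ: the jaw meets the gasket from 4 mm before to 4 mm past nominal closed (at the pin), not known beforehand; from there it gives 22 N per mm. 4 to 10 N of push is right.
- keeper (a point): Upright brass pin on the jaw's ear, 10 mm thick, top 128 mm high; this point on its axis is 116 mm high, at (-10, -138) mm in the jaw's frame. With the jaw nominally closed it is at (-10, -80) mm in the clamp's frame, 40 mm from the lever's pivot axis. The hook can catch it only when it is nearer than 46 mm to that axis.
- lever: Latch lever: hook and blue handle on an upright pivot, 108 to 126 mm high; stays where left. Origin: pivot axis at counter level, z up. Lever angle = turn from the clamp's axes, clockwise from above positive, which closes it: starts at 0.05 to 0.35 rad, hard stop at 2.1. In its own frame the handle points 30 degrees clockwise of +x and ends 121 mm from the pivot.
- lever_grip (a point): Middle of the blue grip (62 mm long, 13 mm wide, 18 mm tall), 95 mm from the pivot axis, 117 mm high. Push it clockwise: 2 N when free, more as the hook draws the pin. The clamp is snug when the hook's pull left after letting go is 8 to 35 N: 7 N of push here leaves about 11 N, 9 N leaves 16, 12 N leaves 24. Aim at 9 N. Over about 13 N (pull 40 N while pushing) the gasket is crushed.
- hook_nose (a point): Tip of the hook, a bar 8 mm thick, 55 mm from the pivot axis, 117 mm high. The nose passes the outside of the pin at a lever angle of about 0.96 rad; from there the spiral hook draws the pin 11 mm nearer to the pivot per rad. Depending on the gasket it is snug somewhere between 1.15 and 1.95 rad: go by force, not angle. The hook holds when let go.
- spray: White spray bottle with red trigger, 76 mm across, 174 mm tall, loose bystander; origin under its centre. Leave alone.
- cup: White mug, 76 mm across, 62 mm tall, loose bystander; origin under its centre. Leave alone.
- canister: Steel canister, 68 mm across, 90 mm tall, loose bystander; origin under its centre. Leave alone.
Things that resemble listed ones, but are neither listed nor needed, are in the scene too. What is shaped like the pipe but orange is not meant.

How it is judged:
By the outcome, as a careful person would: the job done as asked, in the order asked, and still so for the second after the job is handed in, with the robot touching nothing.
It also fails if it takes over 67 s, if anything falls off the work surface, if the arm or the gripper's body presses on something with over 40 N, if the wrist force passes 120 N, or if a joint passes its speed limit or range.

## Working session

There is one attempt and no reset: what is moved stays moved. The work goes in short steps, Python scripts to look and compute and a tool call to move; the robot and the scene stay as the last step left them, time stands still between calls to the robot, and variables do not carry over. Pictures are saved under pics/ and viewed, and the job is handed in when it is done.

Besides the shell and the picture viewer there is one more tool, called after ">>>" as a command line: name --argument value ..., lists and objects as JSON in quotes. drive_tool: Moves the arm, as the interface text tells. Shifts and turns lie within -1 to 1; 1 stands for 2.5 cm of shift or 6 degrees of turn. Its arguments: {"type":"object","properties":{"plan":{"type":"array","items":{"type":"array","items":{"type":"array","items":{"type":"number","minimum":-1,"maximum":1}}}},"grip":{"type":"number"},"force":{"type":"number"}},"required":["plan"]}

```bash
ls; mkdir -p pics
python3 - <<'E'
from rig import robot,camera,camera_model
import cv2
o=robot.get_obs();print(o)
for n in("scene","top","wrist"):
    cv2.imwrite(f"pics/{n}0.png",camera(n)[:,:,::-1]);m=camera_model(n);print(n,m)
E
```

```text
pics
{'time': 0.0, 'q': array([-1.36251816e+00,  5.28453675e-01,  1.43388347e+00, -1.45653218e-05,
        1.18140087e+00, -1.78474482e-01]), 'joint_velocities': array([-1.00194144e-03, -4.43576155e-04, -6.80646885e-04, -6.54122480e-05,
       -2.62216508e-04,  7.27485808e-04]), 'joint_torque': array([ 1.68197294e-03, -4.40033305e+01, -1.76592529e+01,  6.33549714e-02,
        5.82508184e-02, -1.59969100e-04]), 'position': array([ 0.23570842, -0.57848243,  0.40378488]), 'tool_rot': array([ 9.81359892e-01,  1.92175989e-01, -2.27180965e-05, -1.07246207e-03]), 'ft_force': array([-0.67647466, -0.53895593, -0.30726709]), 'moment': array([-0.00309789,  0.07645207,  0.01888871]), 'grip_width': 0.08676488209959862}
scene {'K': array([[401.36684619,   0.        , 321.91062134],
       [  0.        , 401.36684619, 193.80911561],
       [  0.        ,   0.        ,   1.        ]]), 'world_to_cam': array([[ 0.58608317,  0.81017109,  0.01137219, -0.31862487],
       [-0.61066408,  0.43244669,  0.66338468,  0.25482136],
       [ 0.53253722, -0.39574319,  0.74819211, -1.43868386],
       [ 0.       
[... 396 characters left out ...]
       [-6.47597273e-02,  2.62009381e-02,  9.97556860e-01,
        -1.43379201e+00],
       [ 0.00000000e+00,  0.00000000e+00,  0.00000000e+00,
         1.00000000e+00]])}
wrist {'K': array([[309.70691629,   0.        , 317.01938028],
       [  0.        , 309.70691629, 198.42716274],
       [  0.        ,   0.        ,   1.        ]]), 'tool_from_camera': array([[ 1.39776060e-04,  9.54718821e-01,  2.97509586e-01,
         8.29296347e-02],
       [ 9.99999661e-01, -3.74887798e-04,  7.33208051e-04,
         1.28076603e-03],
       [ 8.11540239e-04,  2.97509383e-01, -9.54718549e-01,
         2.12459254e-02],
       [ 0.00000000e+00,  0.00000000e+00,  0.00000000e+00,
         1.00000000e+00]])}
```

View pics/scene0.png

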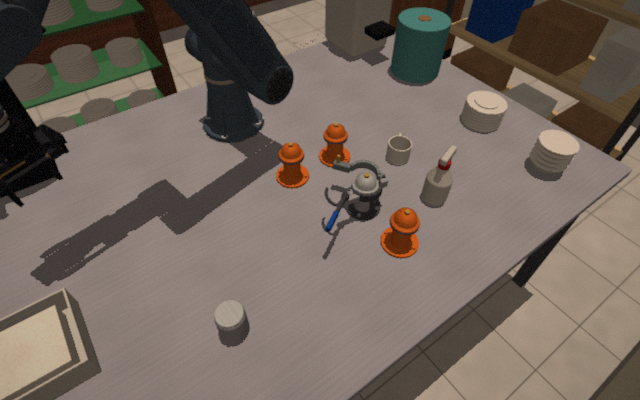

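View pics/top0.png

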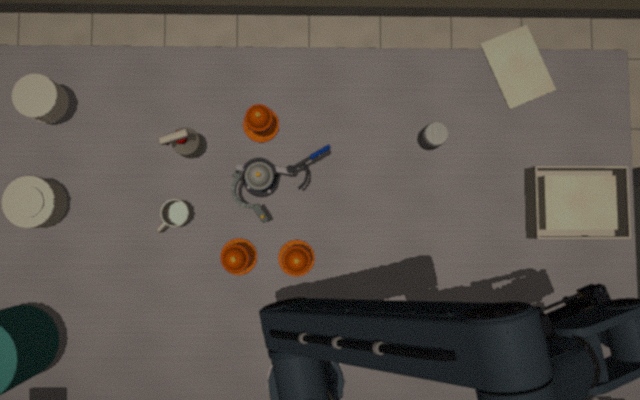

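View pics/wrist0.png

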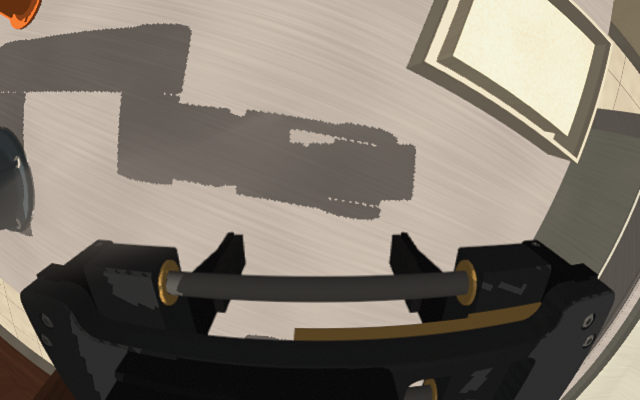

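The top view shows one grey strainer at about (260,177), with its jaw open toward the robot (ear near (262,213)) and the blue lever at (315,155). Three orange look-alikes stand at (260,120), (238,257) and (297,257). I'll enlarge it to confirm.

Run:
```python
import cv2
a=cv2.imread("pics/top0.png")[120:250,200:360];cv2.imwrite("pics/topc.png",cv2.resize(a,None,fx=5,fy=4.6*5/4.6*0.9 if 0 else 4.6,interpolation=cv2.INTER_CUBIC))
a=cv2.imread("pics/scene0.png")[130:260,280:440];cv2.imwrite("pics/scenec.png",cv2.resize(a,None,fx=4.6,fy=4.6,interpolation=cv2.INTER_CUBIC))
```

```text
(no output)
```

View pics/topc.png

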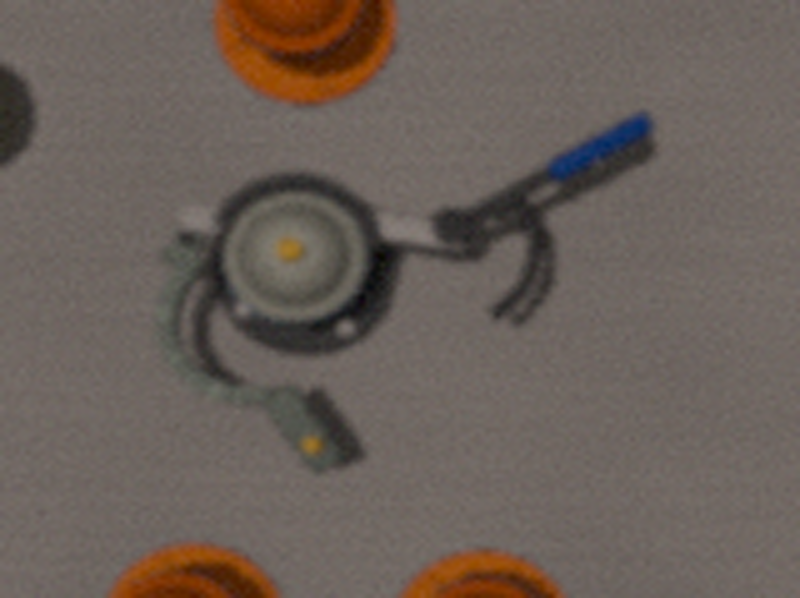

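View pics/scenec.png

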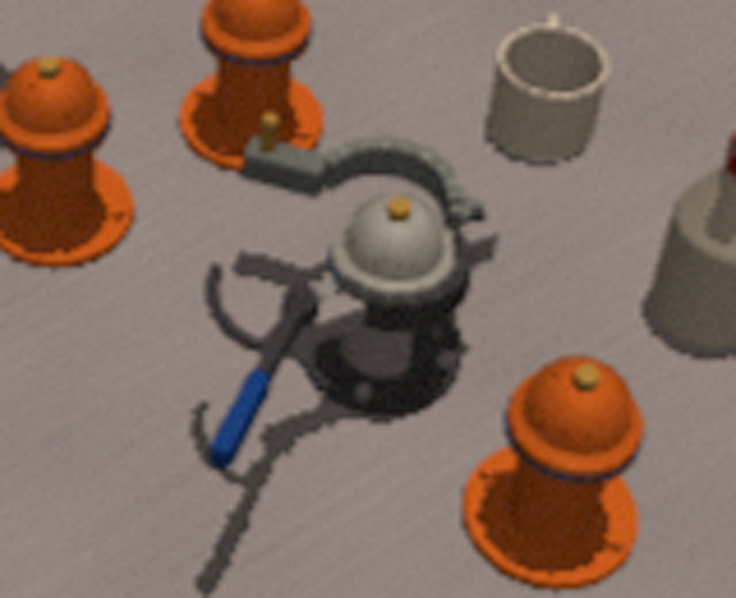

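```bash
cat > h.py <<'E'
import numpy as np, cv2
from rig import robot,camera,camera_model
def proj(n,P):
    m=camera_model(n);T=m["world_to_cam"];P=np.atleast_2d(P)
    c=P@T[:3,:3].T+T[:3,3];K=m["K"]
    return np.c_[K[0,0]*c[:,0]/-c[:,2]+K[0,2],K[1,1]*-c[:,1]/-c[:,2]+K[1,2]]
def Rz(a):
    return np.array([[np.cos(a),-np.sin(a)],[np.sin(a),np.cos(a)]])
def clampw(p,x,y,z):
    return np.r_[np.array(p[:2])+Rz(p[2])@np.array([x,y]),z]
def jaww(p,a,x,y,z):
    q=np.array([0,.058])+Rz(-a)@np.array([x,y]);return clampw(p,q[0],q[1],z)
def levw(p,t,r,z,off=np.pi/6):
    q=np.array([.03,-.08])+r*np.array([np.cos(-t-off),np.sin(-t-off)]);return clampw(p,q[0],q[1],z)
E
python3 - <<'E'
from h import *
from scipy.optimize import least_squares
obs={'knob':((258.0,174.3),(366.7,175)),'pin':((262.2,216.5),(338.5,155.7)),'end':((329,147.2),(327.8,228.9)),'piv':((292,169.6),(345.2,193)),'beg':((311.4,157),(336.5,212.2))}
def pts(v):
    p=v[:3];return {'knob':clampw(p,0,0,.135),'pin':jaww(p,v[3],-.01,-.138,.128),'end':levw(p,v[4],.120,.119),'beg':levw(p,v[4],.062,.122),'piv':clampw(p,.03,-.08,.126)}
def f(v):
    P=pts(v);r=[]
    for k in P:
        for i,n in enumerate(("top","scene")): r.append(proj(n,P[k])[0]-obs[k][i])
    return np.array(r).ravel()
s=least_squares(f,[.5,.1,0,.7,.2],loss='soft_l1');print(s.x);print(f(s.x).reshape(-1,4).round(1))
v=s.x;p=v[:3]
for n,P in pts(v).items():print(n,P.round(4))
print('face',jaww(p,v[3],-.02,-.13,.09),'face closed',jaww(p,0,-.02,-.13,.09))
for n in("cup","can","spray","o1","o2","o3"):
    pass
# bystanders ground points from top camera
m=camera_model("top");T=m["world_to_cam"];R=T[:3,:3];C=-R.T@T[:3,3]
def back(u,v,z):
    K=m["K"];d=R.T@np.array([(u-K[0,2])/K[0,0],-(v-K[1,2])/K[1,1],-1]);return C+d*(z-C[2])/d[2]
for n,u,vv,z in(("oA",259,117,.13),("oB",237,257,.13),("oC",296,258,.13),("cup",175,213,.06),("spray",186,143,.05),("can",435,134,.09)):print(n,back(u,vv,z).round(3))
E
```

```text
[ 0.56776423  0.12614627 -0.20258171  0.7861292   0.28244636]
[[-0.3 -0.7 -1.2 -0.5]
 [-0.4 -0.7 -0.7 -0.3]
 [-0.1 -2.  -0.9  0. ]
 [-1.  -0.4 -1.2 -1.1]
 [-1.6 -0.7 -1.5  0.2]]
knob [0.5678 0.1261 0.135 ]
pin [0.4587 0.1154 0.128 ]
end [ 0.645  -0.0598  0.119 ]
beg [ 0.6141 -0.0107  0.122 ]
piv [0.5811 0.0417 0.126 ]
face [0.45984708 0.12819683 0.09      ] face closed [0.5336869  0.05964262 0.09      ]
oA [0.717 0.124 0.13 ]
oB [0.353 0.178 0.13 ]
oC [0.35  0.027 0.13 ]
cup [0.468 0.355 0.06 ]
spray [0.661 0.33  0.05 ]
can [ 0.681 -0.35   0.09 ]
```

>>> drive_tool --plan '[[[0.8,0.6,0,0,0,1],[0.8,0.6,0,0,0,1],[0.8,0.7,0,0,0,1],[0.8,1,0,0,0,1],[0.8,1,0,0,0,1],[0.8,1,0,0,0,1],[0.8,1,0,0,0,1],[0.8,1,0,0,0,1]]]' --grip 1 --force 30

```text
time: 1.15
position: [0.3963, -0.4053, 0.4045]
tool_rot: [0.817, 0.576, 0.0, -0.0]
ft_force: [-0.4, -1.0, -0.4]
grip_width: 0.0151
```

>>> drive_tool --plan '[[[0.4,1,0,0,0,1],[0.3,1,0,0,0,1],[0,1,0,0,0,1],[0,1,0,0,0,1],[0,1,0,0,0,1],[0,1,0,0,0,1],[0,1,0,0,0,1],[0,1,0,0,0,1]]]'

```text
time: 2.15
position: [0.4131, -0.2054, 0.4046]
tool_rot: [0.512, 0.859, 0.0, -0.0]
ft_force: [-0.3, -0.0, -0.2]
grip_width: 0.0004
```

>>> drive_tool --plan '[[[0,1,0,0,0,0.5],[0,1,0,0,0,0],[0,1,0,0,0,0],[0,1,0,0,0,0],[0,1,0,0,0,0],[0,1,0,0,0,0],[0,1,0,0,0,0],[0,1,0,0,0,0]]]'

```text
time: 3.15
position: [0.4131, -0.0055, 0.4047]
tool_rot: [0.491, 0.871, 0.0, -0.0]
ft_force: [0.7, -0.1, -0.4]
grip_width: 0.0002
```

>>> drive_tool --plan '[[[0,1,0,0,0,0],[0,1,0,0,0,0],[0.1,1,0,0,0,0],[0.2,1,0,0,0,0],[0.2,1,0,0,0,0],[0.2,1,0,0,0,0],[0,0.7,0,0,0,0],[0,0,0,0,0,0]]]'

```text
time: 4.15
position: [0.4306, 0.162, 0.4046]
tool_rot: [0.49, 0.872, -0.0, -0.0]
ft_force: [0.3, -0.5, -0.2]
grip_width: 0.0005
```

Run:
```python
from h import *
o=robot.get_obs();print(o['position'],o['tool_rot'],o['ft_force'],o['moment'],o['time'])
cv2.imwrite("pics/w1.png",camera("wrist")[:,:,::-1])
```

```text
[0.43057335 0.16197402 0.40458791] [ 4.90189870e-01  8.71615658e-01 -1.37556417e-04 -1.29382630e-04] [ 0.34600495 -0.4993952  -0.20349535] [ 0.03873102 -0.13126734  0.04596065] 4.15
```

View pics/w1.png

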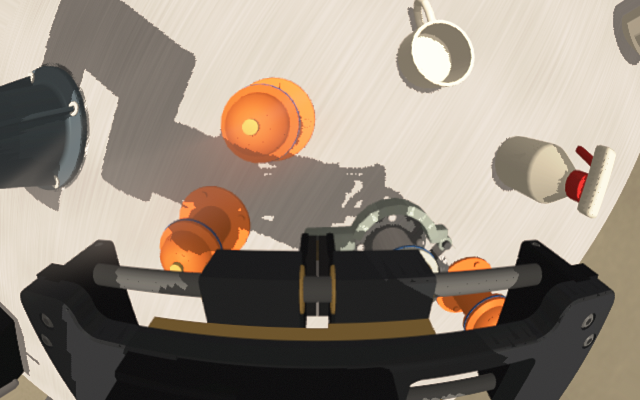

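>>> drive_tool --plan '[[[0,0,-1,0,0,0],[0,0,-1,0,0,0],[0,0,-1,0,0,0],[0,0,-1,0,0,0],[0,0,-1,0,0,0],[0,0,-0.4,0,0,0],[0,0,0,0,0,0],[0,0,0,0,0,0]]]'

```text
time: 5.2
position: [0.4311, 0.1611, 0.2704]
tool_rot: [0.491, 0.871, 0.0, 0.001]
ft_force: [-1.0, 0.6, 0.8]
grip_width: 0.0004
```

Run:
```python
from h import *
o=robot.get_obs();print(o['position'],o['ft_force'],o['moment'],o['time'])
cv2.imwrite("pics/w2.png",camera("wrist")[:,:,::-1])
a=camera("scene")[120:240,280:420,::-1];cv2.imwrite("pics/s2.png",cv2.resize(a,None,fx=4.6,fy=4.6,interpolation=cv2.INTER_CUBIC))
```

```text
[0.43114816 0.1610537  0.27043842] [-0.95589349  0.63823418  0.75164042] [ 0.05166903 -0.08793603 -0.00778523] 5.2
```

View pics/w2.png

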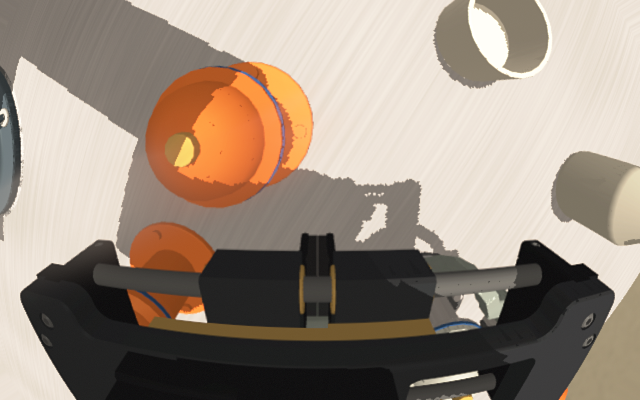

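View pics/s2.png

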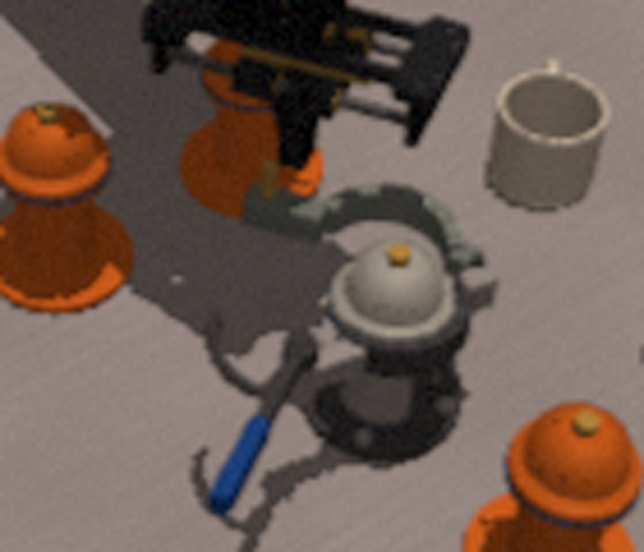

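Run:
```python
from h import *
p=[.5678,.1261,-.2026]
prev=np.array([.4311,.1611])
for a in [.786,.7,.6,.5,.4,.3,.2,.15,.1,.05,0,-.03]:
    w=jaww(p,a,-.020-.010,-.131,0)[:2];d=w-prev;prev=w
    print(a,w.round(4),(d/.025).round(2),'yaw',round(-.2026-a+np.pi,3))
```

```text
0.786 [0.4536 0.1359] [ 0.9  -1.01] yaw 2.153
0.7 [0.4581 0.1253] [ 0.18 -0.43] yaw 2.239
0.6 [0.4644 0.1135] [ 0.25 -0.47] yaw 2.339
0.5 [0.4719 0.1023] [ 0.3  -0.45] yaw 2.439
0.4 [0.4805 0.092 ] [ 0.34 -0.41] yaw 2.539
0.3 [0.4901 0.0826] [ 0.38 -0.38] yaw 2.639
0.2 [0.5005 0.0741] [ 0.42 -0.34] yaw 2.739
0.15 [0.5061 0.0703] [ 0.22 -0.15] yaw 2.789
0.1 [0.5118 0.0668] [ 0.23 -0.14] yaw 2.839
0.05 [0.5177 0.0636] [ 0.24 -0.13] yaw 2.889
0 [0.5237 0.0606] [ 0.24 -0.12] yaw 2.939
-0.03 [0.5274 0.059 ] [ 0.15 -0.06] yaw 2.969
```

>>> drive_tool --plan '[[[0.4,-0.5,0,0,0,0.2],[0.3,-0.3,0,0,0,0.1],[0.2,-0.2,0,0,0,0],[0.1,-0.2,0,0,0,0.4],[0.1,-0.2,0,0,0,0.4],[0.12,-0.24,0,0,0,0.5],[0.13,-0.24,0,0,0,0.5],[0,0,0,0,0,0]]]'

```text
time: 6.3
position: [0.4648, 0.114, 0.2698]
tool_rot: [0.393, 0.919, 0.0, 0.0]
ft_force: [-0.2, 1.1, -0.6]
grip_width: 0.0001
```

>>> drive_tool --plan '[[[0.15,-0.23,0,0,0,0.5],[0.15,-0.22,0,0,0,0.5],[0.17,-0.2,0,0,0,0.5],[0.17,-0.2,0,0,0,0.5],[0.19,-0.19,0,0,0,0.5],[0.19,-0.19,0,0,0,0.5],[0.21,-0.17,0,0,0,0.5],[0,0,0,0,0,0]]]'

```text
time: 7.3
position: [0.4954, 0.0792, 0.2698]
tool_rot: [0.219, 0.976, 0.0, 0.0]
ft_force: [-0.4, -0.1, -0.4]
grip_width: 0.0005
```

Run:
```python
from h import *
o=robot.get_obs();print(o['position'],2*np.arctan2(o['tool_rot'][1],o['tool_rot'][0]),o['ft_force'],o['moment'],o['time'])
cv2.imwrite("pics/w3.png",camera("wrist")[:,:,::-1])
a=camera("scene")[120:240,280:420,::-1];cv2.imwrite("pics/s3.png",cv2.resize(a,None,fx=4.6,fy=4.6,interpolation=cv2.INTER_CUBIC))
```

```text
[0.49542828 0.07917353 0.2697591 ] 2.699341089067135 [-0.40368068 -0.09136652 -0.37191912] [ 0.10550555 -0.12916607  0.02373385] 7.3
```

View pics/s3.png

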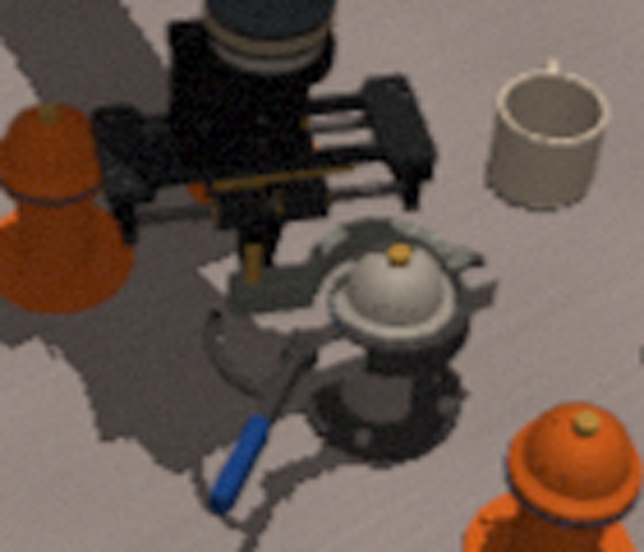

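>>> drive_tool --plan '[[[0.2,-0.16,0,0,0,0.45],[0.1,-0.08,0,0,0,0.25],[0.11,-0.08,0,0,0,0.25],[0.11,-0.07,0,0,0,0.25],[0.11,-0.07,0,0,0,0.25],[0.11,-0.07,0,0,0,0.25],[0,0,0,0,0,0]]]'

```text
time: 8.28
position: [0.5142, 0.0657, 0.2698]
tool_rot: [0.131, 0.991, -0.0, 0.0]
ft_force: [-0.1, -0.3, 0.1]
grip_width: 0.0003
```

```bash
cat > st.py <<'E'
from h import *
import sys
# python3 st.py n : mean of current obs, force along push dir
o=robot.get_obs();y=2*np.arctan2(o['tool_rot'][1],o['tool_rot'][0])
ex=np.array([np.cos(y),np.sin(y)]);F=o['ft_force'];M=o['moment']
print(o['position'].round(4),'yaw',round(y,3),'F along toolx',round(F[:2]@ex,2),'side',round(ex[0]*F[1]-ex[1]*F[0],2),F.round(2),'M',M.round(3),o['time'])
E
python3 st.py
```

```text
[0.5142 0.0657 0.2698] yaw 2.879 F along toolx 0.01 side 0.29 [-0.09 -0.28  0.07] M [ 0.057 -0.155  0.013] 8.275
```

>>> drive_tool --plan '[[[0.04,-0.02,0,0,0,0.1],[0.04,-0.02,0,0,0,0.1],[0.04,-0.02,0,0,0,0.1],[0,0,0,0,0,0]]]'

```text
time: 8.78
position: [0.5169, 0.0644, 0.2698]
tool_rot: [0.115, 0.993, -0.0, 0.0]
ft_force: [-0.5, -0.2, -0.4]
grip_width: 0.0003
```

>>> drive_tool --plan '[[[0.04,-0.02,0,0,0,0.1],[0.04,-0.02,0,0,0,0.1],[0,0,0,0,0,0]]]'

```text
time: 9.15
position: [0.5189, 0.0634, 0.2697]
tool_rot: [0.105, 0.994, 0.0, 0.0]
ft_force: [-1.0, 0.2, -0.3]
grip_width: 0.0003
```

```bash
python3 st.py
```

```text
[0.5189 0.0634 0.2697] yaw 2.932 F along toolx 0.98 side -0.03 [-0.95  0.23 -0.34] M [ 0.057 -0.173 -0.006] 9.15
```

>>> drive_tool --plan '[[[0.04,-0.01,0,0,0,0],[0,0,0,0,0,0]]]'

```text
time: 9.4
position: [0.5199, 0.0632, 0.2697]
tool_rot: [0.105, 0.994, 0.0, 0.0]
ft_force: [-0.3, -0.1, 0.1]
grip_width: 0.0006
```

>>> drive_tool --plan '[[[0.04,-0.01,0,0,0,0],[0,0,0,0,0,0]]]'

```text
time: 9.65
position: [0.5209, 0.063, 0.2698]
tool_rot: [0.105, 0.994, 0.0, 0.0]
ft_force: [-0.4, 0.2, 0.4]
grip_width: 0.0007
```

>>> drive_tool --plan '[[[0.02,-0.01,0,0,0,0],[0,0,0,0,0,0]]]'

```text
time: 9.9
position: [0.5214, 0.0627, 0.2698]
tool_rot: [0.105, 0.994, 0.0, 0.0]
ft_force: [-0.3, -0.4, -0.2]
grip_width: 0.0004
```

>>> drive_tool --plan '[[[0.01,0,0,0,0,0],[0.01,-0.01,0,0,0,0]]]'

```text
time: 10.15
position: [0.5218, 0.0625, 0.2697]
tool_rot: [0.105, 0.994, 0.0, -0.0]
ft_force: [0.4, 0.2, 1.0]
grip_width: 0.0003
```

>>> drive_tool --plan '[[[0.01,0,0,0,0,0],[0.01,0,0,0,0,0]]]'

```text
time: 10.4
position: [0.5223, 0.0624, 0.2697]
tool_rot: [0.105, 0.994, -0.0, -0.0]
ft_force: [-0.7, -0.7, 0.4]
grip_width: 0.0002
```

>>> drive_tool --plan '[[[0.01,0,0,0,0,0],[0.01,-0.01,0,0,0,0]]]'

```text
time: 10.65
position: [0.5228, 0.0622, 0.2697]
tool_rot: [0.105, 0.994, 0.0, -0.0]
ft_force: [-0.5, -0.3, -1.6]
grip_width: 0.0004
```

>>> drive_tool --plan '[[[0.01,0,0,0,0,0],[0.01,0,0,0,0,0]]]'

```text
time: 10.9
position: [0.5233, 0.0622, 0.2697]
tool_rot: [0.105, 0.994, -0.0, -0.0]
ft_force: [-0.5, -0.2, 0.2]
grip_width: 0.0005
```

>>> drive_tool --plan '[[[0.01,0,0,0,0,0],[0.01,0,0,0,0,0]]]'

```text
time: 11.15
position: [0.5238, 0.0622, 0.2697]
tool_rot: [0.105, 0.994, -0.0, -0.0]
ft_force: [0.5, -0.3, 0.1]
grip_width: 0.0003
```

>>> drive_tool --plan '[[[0.01,0,0,0,0,0],[0.01,-0.01,0,0,0,0]]]'

```text
time: 11.4
position: [0.5243, 0.062, 0.2698]
tool_rot: [0.105, 0.994, 0.0, 0.0]
ft_force: [-1.3, 0.6, 0.1]
grip_width: 0.0003
```

>>> drive_tool --plan '[[[0.01,0,0,0,0,0],[0.01,0,0,0,0,0]]]'

```text
time: 11.65
position: [0.5248, 0.0619, 0.2697]
tool_rot: [0.105, 0.994, -0.0, -0.0]
ft_force: [-1.3, -0.8, -0.7]
grip_width: 0.0003
```

>>> drive_tool --plan '[[[0.01,0,0,0,0,0],[0.01,-0.01,0,0,0,0]]]'

```text
time: 11.9
position: [0.5251, 0.0618, 0.2697]
tool_rot: [0.105, 0.994, 0.0, -0.0]
ft_force: [-0.5, 0.4, 0.5]
grip_width: 0.0004
```

>>> drive_tool --plan '[[[0.01,0,0,0,0,0],[0.01,0,0,0,0,0]]]'

```text
time: 12.15
position: [0.5254, 0.0618, 0.2697]
tool_rot: [0.105, 0.994, -0.0, -0.001]
ft_force: [-1.4, 0.1, 0.2]
grip_width: 0.0004
```

>>> drive_tool --plan '[[[0.01,0,0,0,0,0],[0.01,-0.01,0,0,0,0]]]'

```text
time: 12.4
position: [0.5258, 0.0616, 0.2697]
tool_rot: [0.105, 0.994, 0.0, -0.001]
ft_force: [-3.3, 1.0, 3.2]
grip_width: 0.0003
```

>>> drive_tool --plan '[[[0.01,0,0,0,0,0],[0.01,0,0,0,0,0]]]'

```text
time: 12.65
position: [0.5261, 0.0616, 0.2697]
tool_rot: [0.105, 0.994, -0.0, -0.001]
ft_force: [-5.9, 0.4, 4.3]
grip_width: 0.0002
```

```bash
python3 st.py
python3 - <<'E'
from h import *
a=camera("scene")[120:240,280:420,::-1];cv2.imwrite("pics/s4.png",cv2.resize(a,None,fx=4.6,fy=4.6,interpolation=cv2.INTER_CUBIC))
E
```

```text
[0.5261 0.0616 0.2697] yaw 2.932 F along toolx 5.9 side 0.87 [-5.95  0.38  4.34] M [0.201 0.716 0.061] 12.65
```

View pics/s4.png

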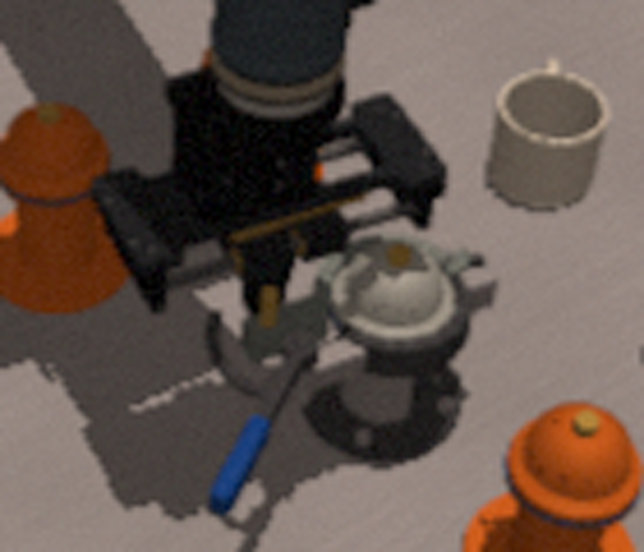

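>>> drive_tool --plan '[[[0.01,0,0,0,0,0],[0,0,0,0,0,0]]]'

```text
time: 12.95
position: [0.5262, 0.0616, 0.2697]
tool_rot: [0.105, 0.994, -0.0, -0.001]
ft_force: [-5.1, 0.9, 4.3]
grip_width: 0.0002
```

```bash
python3 st.py
```

```text
[0.5262 0.0616 0.2697] yaw 2.932 F along toolx 5.13 side 0.17 [-5.05  0.9   4.3 ] M [0.223 0.775 0.023] 12.95
```

>>> drive_tool --plan '[[[-0.2,0.04,0,0,0,0],[-0.8,0.16,0,0,0,0],[-0.2,0.04,0.3,0,0,0],[0,0,1,0,0,0.5],[0,0,1,0,0,1],[0,0,0.5,0,0,1],[0,-0.5,0,0,0,1],[0.5,-1,0,0,0,1]]]'

```text
time: 13.95
position: [0.5101, 0.0301, 0.3409]
tool_rot: [-0.133, 0.991, -0.0, 0.002]
ft_force: [0.6, -1.0, -0.2]
grip_width: 0.0005
```

```bash
python3 st.py
python3 - <<'E'
from h import *
a=camera("scene")[120:240,280:420,::-1];cv2.imwrite("pics/s5.png",cv2.resize(a,None,fx=4.6,fy=4.6,interpolation=cv2.INTER_CUBIC))
a=camera("top")[120:250,200:360,::-1];cv2.imwrite("pics/t5.png",cv2.resize(a,None,fx=4.6,fy=4.6,interpolation=cv2.INTER_CUBIC))
E
```

```text
[0.5101 0.0301 0.3409] yaw 3.408 F along toolx -0.32 side 1.08 [ 0.59 -0.96 -0.18] M [ 0.055 -0.172  0.013] 13.95
```

View pics/s5.png

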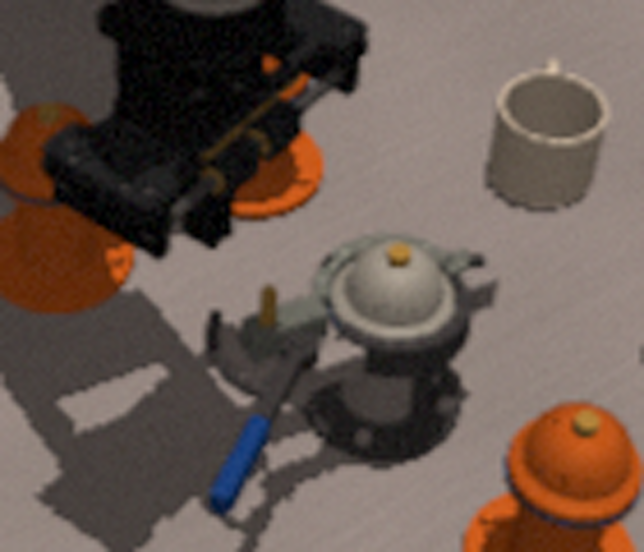

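View pics/t5.png

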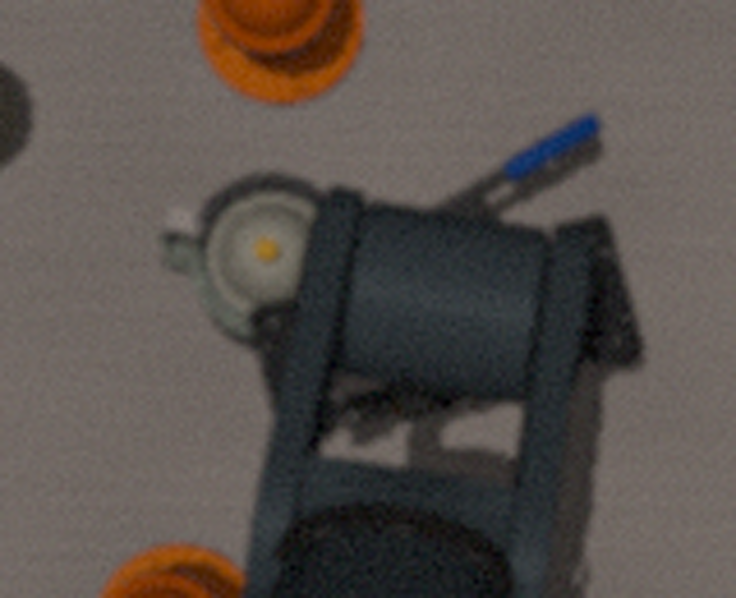

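>>> drive_tool --plan '[[[1,-0.35,0,0,0,0.5],[1,-0.35,0,0,0,0.5],[1,-0.35,0,0,0,0.5],[1,-0.35,0,0,0,0.5],[1,-0.35,0,0,0,0.5],[0.9,-0.35,0,0,0,0.3],[0,0,-0.2,0,0,0],[0,0,0,0,0,0]]]'

```text
time: 15.05
position: [0.656, -0.0219, 0.3339]
tool_rot: [-0.273, 0.962, 0.001, -0.001]
ft_force: [-0.2, -0.5, -0.4]
grip_width: 0.0002
```

```bash
python3 st.py
python3 - <<'E'
from h import *
cv2.imwrite("pics/w6.png",camera("wrist")[:,:,::-1])
a=camera("scene")[120:260,270:430,::-1];cv2.imwrite("pics/s6.png",cv2.resize(a,None,fx=4.2,fy=4.2,interpolation=cv2.INTER_CUBIC))
E
```

```text
[ 0.656  -0.0219  0.3339] yaw 3.695 F along toolx 0.44 side 0.32 [-0.2  -0.5  -0.37] M [ 0.11  -0.097 -0.036] 15.05
```

View pics/s6.png

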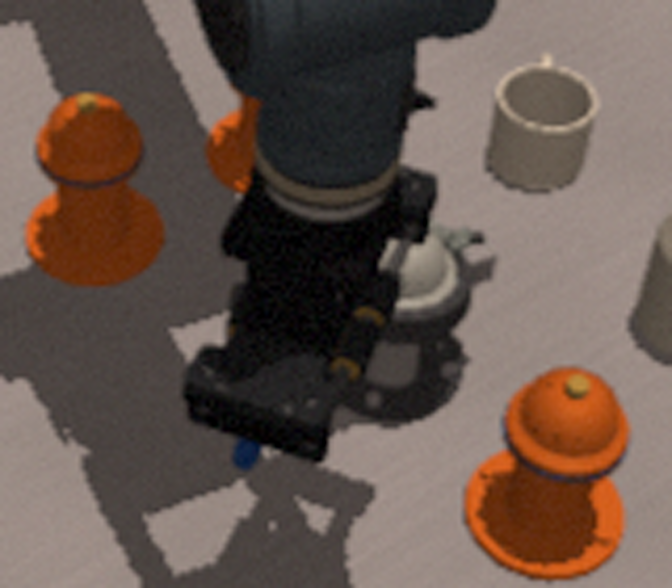

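View pics/w6.png

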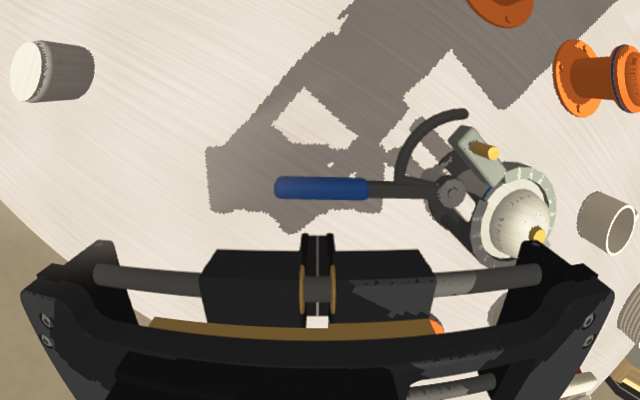

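>>> drive_tool --plan '[[[0,0,-0.9,0,0,0],[0,0,-0.9,0,0,0],[0,0,0,0,0,0]]]'

```text
time: 15.52
position: [0.6556, -0.022, 0.2882]
tool_rot: [-0.274, 0.962, 0.001, -0.002]
ft_force: [-0.4, 0.8, -0.5]
grip_width: 0.0004
```

```bash
python3 st.py
python3 - <<'E'
from h import *
p=[.5678,.1261,-.2026];c=clampw(p,.03,-.08,0)[:2]
prev=np.array([.656,-.0219])
for t in np.r_[.28:1.96:.1]:
    h=t+np.pi/6+.2026
    w=c+.095*np.array([np.cos(h),-np.sin(h)])+.016*np.array([np.sin(h),np.cos(h)]);d=w-prev;prev=w
    print(round(t,2),w.round(4),(d/.025).round(2),'yaw',round(3*np.pi/2-h,3))
E
```

```text
[ 0.6556 -0.022   0.2882] yaw 3.696 F along toolx -0.08 side -0.86 [-0.38  0.77 -0.45] M [ 0.154 -0.087 -0.055] 15.525
0.28 [ 0.6454 -0.03  ] [-0.42 -0.32] yaw 3.706
0.38 [ 0.638  -0.0361] [-0.3  -0.24] yaw 3.606
0.48 [ 0.6299 -0.0414] [-0.32 -0.21] yaw 3.506
0.58 [ 0.6214 -0.0458] [-0.34 -0.18] yaw 3.406
0.68 [ 0.6124 -0.0494] [-0.36 -0.14] yaw 3.306
0.78 [ 0.6032 -0.0521] [-0.37 -0.11] yaw 3.206
0.88 [ 0.5937 -0.0538] [-0.38 -0.07] yaw 3.106
0.98 [ 0.5841 -0.0546] [-0.38 -0.03] yaw 3.006
1.08 [ 0.5745 -0.0544] [-0.39  0.01] yaw 2.906
1.18 [ 0.5649 -0.0533] [-0.38  0.05] yaw 2.806
1.28 [ 0.5555 -0.0512] [-0.38  0.08] yaw 2.706
1.38 [ 0.5464 -0.0482] [-0.37  0.12] yaw 2.606
1.48 [ 0.5376 -0.0443] [-0.35  0.16] yaw 2.506
1.58 [ 0.5292 -0.0395] [-0.33  0.19] yaw 2.406
1.68 [ 0.5214 -0.0339] [-0.31  0.22] yaw 2.306
1.78 [ 0.5141 -0.0276] [-0.29  0.25] yaw 2.206
1.88 [ 0.5075 -0.0205] [-0.26  0.28] yaw 2.106
```

>>> drive_tool --plan '[[[-0.2,-0.16,0,0,0,0],[-0.2,-0.16,0,0,0,0],[-0.15,-0.12,0,0,0,-0.48],[-0.15,-0.12,0,0,0,-0.48],[-0.16,-0.1,0,0,0,-0.48],[-0.16,-0.1,0,0,0,-0.48],[-0.17,-0.09,0,0,0,-0.48],[-0.17,-0.09,0,0,0,-0.48]]]'

```text
time: 16.52
position: [0.6233, -0.046, 0.291]
tool_rot: [-0.125, 0.992, 0.0, 0.002]
ft_force: [2.1, 1.2, -0.0]
grip_width: 0.0006
```

>>> drive_tool --plan '[[[-0.18,-0.07,0,0,0,-0.48],[-0.18,-0.07,0,0,0,-0.48],[-0.19,-0.05,0,0,0,-0.48],[-0.19,-0.05,0,0,0,-0.48],[0,0,0,0,0,0]]]'

```text
time: 17.15
position: [0.6046, -0.0523, 0.2909]
tool_rot: [-0.026, 1.0, -0.0, 0.001]
ft_force: [1.7, 1.8, 0.5]
grip_width: 0.0004
```

```bash
python3 st.py
python3 - <<'E'
from h import *
cv2.imwrite("pics/w7.png",camera("wrist")[:,:,::-1])
E
```

```text
[ 0.6046 -0.0523  0.2909] yaw 3.193 F along toolx -1.79 side -1.74 [1.69 1.83 0.52] M [ 0.123 -0.277  0.004] 17.15
```

View pics/w7.png

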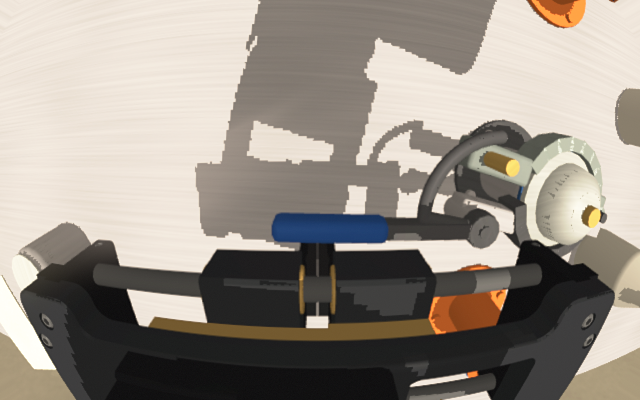

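>>> drive_tool --plan '[[[-0.19,-0.04,0,0,0,-0.48],[-0.19,-0.03,0,0,0,-0.48],[-0.1,-0.01,0,0,0,-0.24],[-0.1,-0.01,0,0,0,-0.24],[0,0,0,0,0,0]]]'

```text
time: 17.82
position: [0.5901, -0.0545, 0.29]
tool_rot: [0.049, 0.999, -0.0, 0.0]
ft_force: [1.9, -0.7, 1.6]
grip_width: 0.0006
```

```bash
python3 st.py
```

```text
[ 0.5901 -0.0545  0.29  ] yaw 3.043 F along toolx -1.93 side 0.56 [ 1.87 -0.75  1.59] M [ 0.063 -0.421 -0.042] 17.825
```

>>> drive_tool --plan '[[[-0.1,-0.01,0,0,0,-0.24],[-0.1,0,0,0,0,-0.24],[0,0,0,0,0,0]]]'

```text
time: 18.2
position: [0.5847, -0.0546, 0.2897]
tool_rot: [0.075, 0.997, -0.0, -0.0]
ft_force: [2.4, -1.1, 0.4]
grip_width: 0.0004
```

```bash
python3 st.py
python3 - <<'E'
from h import *
cv2.imwrite("pics/w8.png",camera("wrist")[:,:,::-1])
E
```

```text
[ 0.5847 -0.0546  0.2897] yaw 2.992 F along toolx -2.52 side 0.74 [ 2.39 -1.11  0.35] M [-0.054 -0.385  0.005] 18.2
```

View pics/w8.png

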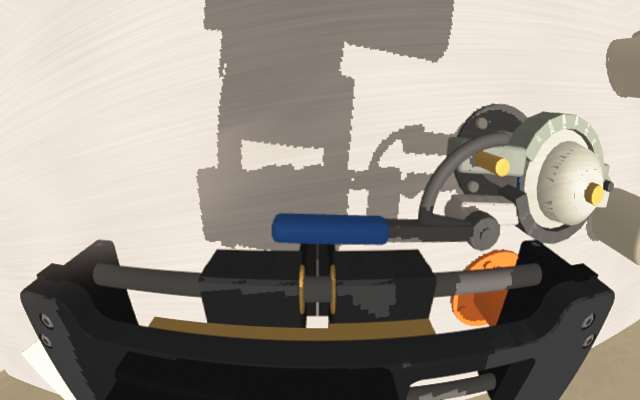

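>>> drive_tool --plan '[[[-0.08,0,0,0,0,-0.19],[-0.08,0,0,0,0,-0.19],[0,0,0,0,0,0]]]'

```text
time: 18.62
position: [0.5807, -0.0545, 0.2896]
tool_rot: [0.095, 0.996, 0.0, -0.0]
ft_force: [0.7, -1.9, 0.0]
grip_width: 0.0004
```

>>> drive_tool --plan '[[[-0.08,0,0,0,0,-0.19],[-0.08,0,0,0,0,-0.19],[0,0,0,0,0,0]]]'

```text
time: 19.0
position: [0.5767, -0.0544, 0.2896]
tool_rot: [0.114, 0.993, 0.0, -0.0]
ft_force: [0.9, 0.3, -0.8]
grip_width: 0.0007
```

>>> drive_tool --plan '[[[-0.08,0.01,0,0,0,-0.19],[-0.08,0.01,0,0,0,-0.19],[0,0,0,0,0,0]]]'

```text
time: 19.38
position: [0.5727, -0.0539, 0.2896]
tool_rot: [0.134, 0.991, 0.0, -0.0]
ft_force: [0.3, -0.5, -1.6]
grip_width: 0.0
```

```bash
python3 st.py
```

```text
[ 0.5727 -0.0539  0.2896] yaw 2.873 F along toolx -0.47 side 0.42 [ 0.34 -0.53 -1.6 ] M [ 0.084 -0.449  0.005] 19.375
```

>>> drive_tool --plan '[[[-0.08,0.01,0,0,0,-0.19],[-0.08,0.01,0,0,0,-0.19],[0,0,0,0,0,0]]]'

```text
time: 19.75
position: [0.5688, -0.0535, 0.2897]
tool_rot: [0.154, 0.988, 0.0, -0.0]
ft_force: [-0.0, -0.6, -1.0]
grip_width: 0.0004
```

```bash
python3 st.py
```

```text
[ 0.5688 -0.0535  0.2897] yaw 2.833 F along toolx -0.14 side 0.57 [-0.04 -0.58 -0.98] M [ 0.09  -0.415 -0.   ] 19.75
```

>>> drive_tool --plan '[[[-0.08,0.01,0,0,0,-0.19],[-0.08,0.01,0,0,0,-0.19],[0,0,0,0,0,0]]]'

```text
time: 20.12
position: [0.5648, -0.0529, 0.2898]
tool_rot: [0.173, 0.985, 0.0, -0.0]
ft_force: [1.4, 0.3, -1.2]
grip_width: 0.0004
```

```bash
python3 st.py
```

```text
[ 0.5648 -0.0529  0.2898] yaw 2.793 F along toolx -1.18 side -0.79 [ 1.38  0.34 -1.2 ] M [ 0.175 -0.457 -0.066] 20.125
```

>>> drive_tool --plan '[[[-0.08,0.01,0,0,0,-0.19],[-0.08,0.02,0,0,0,-0.19],[0,0,0,0,0,0]]]'

```text
time: 20.5
position: [0.5608, -0.0522, 0.2898]
tool_rot: [0.193, 0.981, -0.0, -0.0]
ft_force: [2.2, 0.3, 0.2]
grip_width: 0.0005
```

```bash
python3 st.py
```

```text
[ 0.5608 -0.0522  0.2898] yaw 2.753 F along toolx -1.93 side -1.1 [2.2  0.29 0.21] M [ 0.116 -0.386 -0.014] 20.5
```

>>> drive_tool --plan '[[[-0.08,0.02,0,0,0,-0.19],[-0.08,0.02,0,0,0,-0.19],[0,0,0,0,0,0]]]'

```text
time: 20.88
position: [0.5568, -0.0512, 0.2898]
tool_rot: [0.212, 0.977, -0.0, -0.0]
ft_force: [1.9, 1.0, 0.8]
grip_width: 0.0007
```

```bash
python3 st.py
```

```text
[ 0.5568 -0.0512  0.2898] yaw 2.713 F along toolx -1.33 side -1.66 [1.9  0.96 0.8 ] M [ 0.126 -0.439 -0.042] 20.875
```

>>> drive_tool --plan '[[[-0.08,0.02,0,0,0,-0.19],[-0.07,0.02,0,0,0,-0.19],[0,0,0,0,0,0]]]'

```text
time: 21.25
position: [0.553, -0.0502, 0.2897]
tool_rot: [0.232, 0.973, -0.0, -0.0]
ft_force: [2.4, -0.1, 0.2]
grip_width: 0.0003
```

```bash
python3 st.py
```

```text
[ 0.553  -0.0502  0.2897] yaw 2.674 F along toolx -2.2 side -0.96 [ 2.4  -0.13  0.15] M [ 0.108 -0.418 -0.008] 21.25
```

>>> drive_tool --plan '[[[-0.08,0.02,0,0,0,-0.19],[-0.07,0.02,0,0,0,-0.19],[0,0,0,0,0,0]]]'

```text
time: 21.62
position: [0.5493, -0.0492, 0.2897]
tool_rot: [0.251, 0.968, -0.0, -0.0]
ft_force: [2.1, 0.1, 0.1]
grip_width: 0.0004
```

```bash
python3 st.py
```

```text
[ 0.5493 -0.0492  0.2897] yaw 2.634 F along toolx -1.79 side -1.07 [2.09 0.07 0.15] M [ 0.144 -0.431  0.008] 21.625
```

>>> drive_tool --plan '[[[-0.07,0.03,0,0,0,-0.19],[-0.07,0.03,0,0,0,-0.19],[0,0,0,0,0,0]]]'

```text
time: 22.0
position: [0.5457, -0.0478, 0.2897]
tool_rot: [0.27, 0.963, -0.0, -0.0]
ft_force: [1.5, -1.7, -0.5]
grip_width: 0.0003
```

>>> drive_tool --plan '[[[-0.07,0.03,0,0,0,-0.19],[-0.07,0.03,0,0,0,-0.19],[0,0,0,0,0,0]]]'

```text
time: 22.38
position: [0.5424, -0.0463, 0.2897]
tool_rot: [0.289, 0.957, -0.0, -0.0]
ft_force: [1.9, -1.7, 0.0]
grip_width: 0.0009
```

```bash
python3 st.py
python3 - <<'E'
from h import *
cv2.imwrite("pics/w9.png",camera("wrist")[:,:,::-1])
E
```

```text
[ 0.5424 -0.0463  0.2897] yaw 2.554 F along toolx -2.52 side 0.33 [ 1.92 -1.67  0.02] M [-0.214 -0.461 -0.009] 22.375
```

View pics/w9.png

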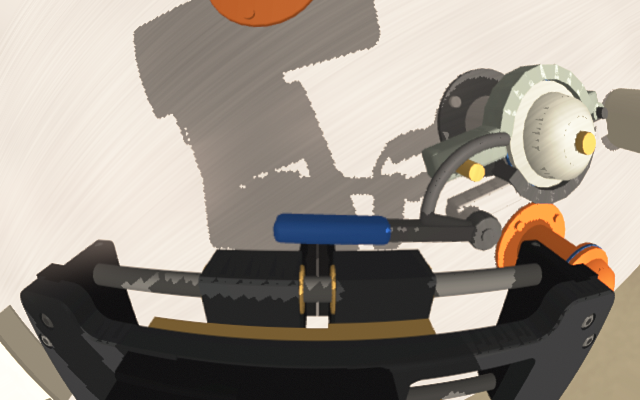

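>>> drive_tool --plan '[[[-0.035,0.015,0,0,0,-0.1],[-0.035,0.015,0,0,0,-0.1],[0,0,0,0,0,0]]]'

```text
time: 22.8
position: [0.5408, -0.0456, 0.2897]
tool_rot: [0.299, 0.954, -0.0, 0.0]
ft_force: [1.9, -2.3, -1.4]
grip_width: 0.0005
```

```bash
python3 st.py
```

```text
[ 0.5408 -0.0456  0.2897] yaw 2.533 F along toolx -2.86 side 0.83 [ 1.87 -2.32 -1.44] M [-0.452 -0.49  -0.004] 22.8
```

>>> drive_tool --plan '[[[-0.035,0.015,0,0,0,-0.1],[-0.035,0.015,0,0,0,-0.1],[0,0,0,0,0,0]]]'

```text
time: 23.18
position: [0.539, -0.0448, 0.2897]
tool_rot: [0.309, 0.951, 0.0, -0.0]
ft_force: [2.0, -3.4, -1.7]
grip_width: 0.0006
```

```bash
python3 st.py
```

```text
[ 0.539  -0.0448  0.2897] yaw 2.512 F along toolx -3.65 side 1.58 [ 2.02 -3.43 -1.72] M [-0.468 -0.51   0.04 ] 23.175
```

>>> drive_tool --plan '[[[-0.035,0.015,0,0,0,-0.1],[-0.035,0.015,0,0,0,-0.1],[0,0,0,0,0,0]]]'

```text
time: 23.55
position: [0.5373, -0.044, 0.2898]
tool_rot: [0.319, 0.948, 0.0, 0.0]
ft_force: [2.8, -2.3, -1.6]
grip_width: 0.0005
```

```bash
python3 st.py
```

```text
[ 0.5373 -0.044   0.2898] yaw 2.491 F along toolx -3.63 side 0.09 [ 2.84 -2.27 -1.62] M [-0.401 -0.657 -0.036] 23.55
```

Add to st.py:
```python
Fm=np.array([-(M[1]+.15),(M[0]-.06)])/.172
print('from moment: toolx',round(Fm@ex,2),'side',round(ex[0]*Fm[1]-ex[1]*Fm[0],2))
```

```text
(no output)
```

>>> drive_tool --plan '[[[-0.035,0.015,0,0,0,-0.1],[-0.035,0.02,0,0,0,-0.1],[0,0,0,0,0,0]]]'

```text
time: 23.92
position: [0.5356, -0.0431, 0.2898]
tool_rot: [0.329, 0.944, 0.0, 0.0]
ft_force: [3.9, -3.0, -1.2]
grip_width: 0.0004
```

```bash
python3 st.py
```

```text
[ 0.5356 -0.0431  0.2898] yaw 2.47 F along toolx -4.92 side -0.02 [ 3.87 -3.04 -1.25] M [-0.395 -0.784 -0.06 ] 23.925
from moment: toolx -4.53 side -0.22
```

>>> drive_tool --plan '[[[-0.035,0.02,0,0,0,-0.1],[-0.035,0.02,0,0,0,-0.1],[0,0,0,0,0,0]]]'

```text
time: 24.3
position: [0.5339, -0.0422, 0.2898]
tool_rot: [0.339, 0.941, 0.0, 0.0]
ft_force: [4.0, -2.5, -2.5]
grip_width: 0.0004
```

```bash
python3 st.py
```

```text
[ 0.5339 -0.0422  0.2898] yaw 2.449 F along toolx -4.67 side -0.66 [ 4.02 -2.47 -2.52] M [-0.473 -0.844 -0.079] 24.3
from moment: toolx -5.08 side -0.19
```

>>> drive_tool --plan '[[[-0.035,0.02,0,0,0,-0.1],[-0.035,0.02,0,0,0,-0.1],[0,0,0,0,0,0]]]'

```text
time: 24.68
position: [0.5323, -0.0413, 0.2898]
tool_rot: [0.349, 0.937, 0.0, 0.001]
ft_force: [4.2, -2.5, -4.0]
grip_width: 0.0004
```

```bash
python3 st.py
```

```text
[ 0.5323 -0.0413  0.2898] yaw 2.428 F along toolx -4.81 side -0.83 [ 4.18 -2.53 -3.96] M [-0.471 -0.856 -0.05 ] 24.675
from moment: toolx -5.12 side -0.35
```

>>> drive_tool --plan '[[[-0.035,0.02,0,0,0,-0.1],[-0.035,0.02,0,0,0,-0.1],[0,0,0,0,0,0]]]'

```text
time: 25.05
position: [0.5307, -0.0404, 0.2898]
tool_rot: [0.359, 0.933, 0.0, 0.001]
ft_force: [4.7, -2.7, -3.0]
grip_width: 0.0004
```

```bash
python3 st.py
```

```text
[ 0.5307 -0.0404  0.2898] yaw 2.408 F along toolx -5.27 side -1.1 [ 4.65 -2.71 -3.03] M [-0.496 -0.948 -0.087] 25.05
from moment: toolx -5.61 side -0.71
```

>>> drive_tool --plan '[[[-0.035,0.02,0,0,0,-0.1],[0,0,0,0,0,0]]]'

```text
time: 25.3
position: [0.5299, -0.0399, 0.2898]
tool_rot: [0.364, 0.932, 0.0, 0.001]
ft_force: [4.6, -2.6, -3.5]
grip_width: 0.0006
```

```bash
python3 st.py
```

```text
[ 0.5299 -0.0399  0.2898] yaw 2.397 F along toolx -5.2 side -1.19 [ 4.63 -2.65 -3.51] M [-0.582 -0.979 -0.069] 25.3
from moment: toolx -6.07 side -0.52
```

>>> drive_tool --plan '[[[-0.035,0.025,0,0,0,-0.1],[-0.035,0.025,0,0,0,-0.1],[0,0,0,0,0,0]]]'

```text
time: 25.68
position: [0.5282, -0.0388, 0.2898]
tool_rot: [0.373, 0.928, -0.0, 0.001]
ft_force: [6.0, -3.9, -3.8]
grip_width: 0.0003
```

```bash
python3 st.py
```

```text
[ 0.5282 -0.0388  0.2898] yaw 2.376 F along toolx -7.03 side -1.38 [ 6.02 -3.88 -3.8 ] M [-0.669 -1.036 -0.09 ] 25.675
from moment: toolx -6.65 side -0.51
```

>>> drive_tool --plan '[[[-0.033,0.023,0,0,0,-0.1],[-0.033,0.023,0,0,0,-0.1],[0,0,0,0,0,0]]]'

```text
time: 26.05
position: [0.5267, -0.0378, 0.2898]
tool_rot: [0.383, 0.924, -0.0, 0.001]
ft_force: [6.2, -4.1, -4.4]
grip_width: 0.0002
```

```bash
python3 st.py
python3 - <<'E'
from h import *
cv2.imwrite("pics/w10.png",camera("wrist")[:,:,::-1])
E
```

```text
[ 0.5267 -0.0378  0.2898] yaw 2.355 F along toolx -7.34 side -1.49 [ 6.24 -4.14 -4.37] M [-0.721 -1.053  0.012] 26.05
from moment: toolx -6.92 side -0.5
```

View pics/w10.png

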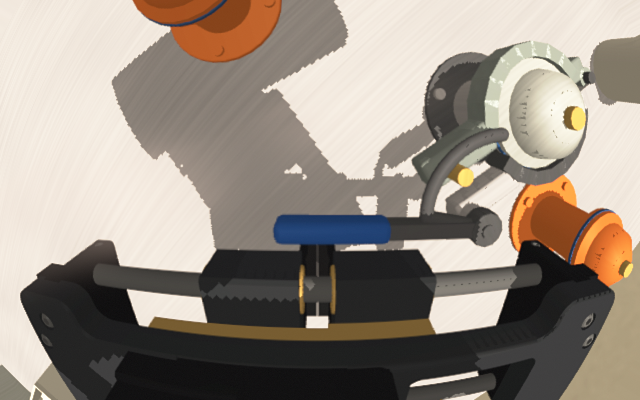

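>>> drive_tool --plan '[[[-0.033,0.024,0,0,0,-0.1],[-0.033,0.024,0,0,0,-0.1],[0,0,0,0,0,0]]]'

```text
time: 26.48
position: [0.5252, -0.0368, 0.2898]
tool_rot: [0.393, 0.92, -0.0, 0.002]
ft_force: [5.5, -5.1, -4.2]
grip_width: 0.0008
```

```bash
python3 st.py
```

```text
[ 0.5252 -0.0368  0.2898] yaw 2.335 F along toolx -7.52 side -0.46 [ 5.53 -5.11 -4.2 ] M [-0.854 -1.077  0.009] 26.475
from moment: toolx -7.56 side -0.22
```

>>> drive_tool --plan '[[[-0.033,0.024,0,0,0,-0.1],[0,0,0,0,0,0]]]'

```text
time: 26.72
position: [0.5245, -0.0362, 0.2899]
tool_rot: [0.397, 0.918, -0.0, 0.002]
ft_force: [6.1, -5.3, -4.7]
grip_width: 0.0004
```

```bash
python3 st.py
```

```text
[ 0.5245 -0.0362  0.2899] yaw 2.324 F along toolx -8.05 side -0.78 [ 6.08 -5.34 -4.69] M [-0.843 -1.111  0.051] 26.725
from moment: toolx -7.65 side -0.48
```

>>> drive_tool --plan '[[[-0.033,0.025,0,0,0,-0.1],[0,0,0,0,0,0]]]'

```text
time: 26.98
position: [0.5237, -0.0357, 0.2899]
tool_rot: [0.402, 0.916, -0.0, 0.002]
ft_force: [5.0, -5.0, -4.1]
grip_width: 0.0005
```

```bash
python3 st.py
```

```text
[ 0.5237 -0.0357  0.2899] yaw 2.314 F along toolx -7.08 side -0.3 [ 5.01 -5.01 -4.14] M [-0.943 -1.179 -0.033] 26.975
from moment: toolx -8.34 side -0.46
```

>>> drive_tool --plan '[[[-0.02,0.015,0,0,0,-0.05],[0,0,0,0,0,0]]]'

```text
time: 27.22
position: [0.5233, -0.0354, 0.2899]
tool_rot: [0.404, 0.915, -0.0, 0.002]
ft_force: [6.6, -6.4, -4.8]
grip_width: 0.0003
```

```bash
python3 st.py
```

```text
[ 0.5233 -0.0354  0.2899] yaw 2.309 F along toolx -9.17 side -0.63 [ 6.64 -6.37 -4.83] M [-0.985 -1.149 -0.005] 27.225
from moment: toolx -8.4 side -0.21
```

>>> drive_tool --plan '[[[0.05,-0.05,0,0,0,0],[0.2,-0.22,0,0,0,0],[0.6,-0.66,0,0,0,0],[0.3,-0.3,0.3,0,0,0],[0,0,1,0,0,0],[0,0,1,0,0,0],[0,0,1,0,0,0],[0,-0.5,1,0,0,0]]]'

```text
time: 28.22
position: [0.5499, -0.0767, 0.3981]
tool_rot: [0.404, 0.915, 0.0, -0.002]
ft_force: [-0.0, 0.5, -0.3]
grip_width: 0.0005
```

>>> drive_tool --plan '[[[0,-1,0,0,0,0],[0,-1,0,0,0,0],[0,-1,0,0,0,0],[0,-1,0,0,0,0],[0,-1,0,0,0,0],[0,-1,0,0,0,0],[0,-0.5,0,0,0,0],[0,0,0,0,0,0]]]'

```text
time: 29.22
position: [0.5508, -0.2408, 0.3972]
tool_rot: [0.405, 0.914, 0.0, -0.0]
ft_force: [0.1, 0.5, -0.7]
grip_width: 0.0005
```

```bash
python3 st.py
python3 - <<'E'
from h import *
a=camera("scene");cv2.imwrite("pics/sfull.png",a[:,:,::-1])
a=a[120:260,270:430,::-1];cv2.imwrite("pics/s11.png",cv2.resize(a,None,fx=4.2,fy=4.2,interpolation=cv2.INTER_CUBIC))
t=camera("top");cv2.imwrite("pics/tfull.png",t[:,:,::-1])
a=t[120:250,200:360,::-1];cv2.imwrite("pics/t11.png",cv2.resize(a,None,fx=4.6,fy=4.6,interpolation=cv2.INTER_CUBIC))
E
```

```text
[ 0.5508 -0.2408  0.3972] yaw 2.307 F along toolx 0.31 side -0.46 [ 0.13  0.53 -0.66] M [ 0.041 -0.172 -0.024] 29.225
from moment: toolx -0.17 side -0.02
```

View pics/s11.png

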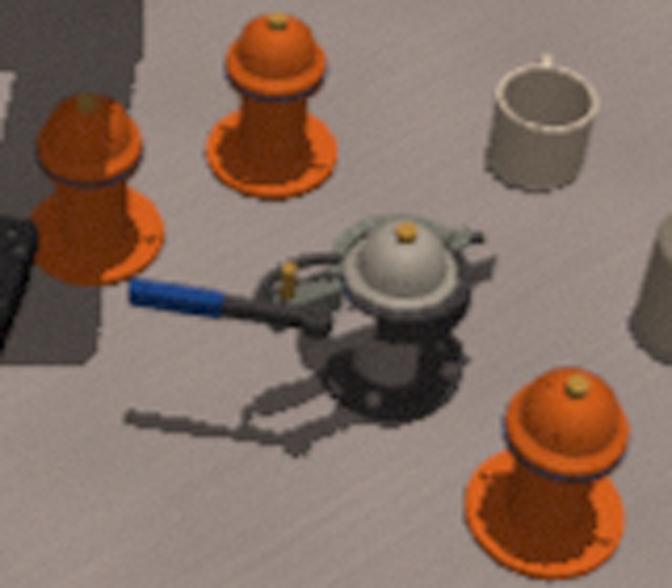

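View pics/t11.png

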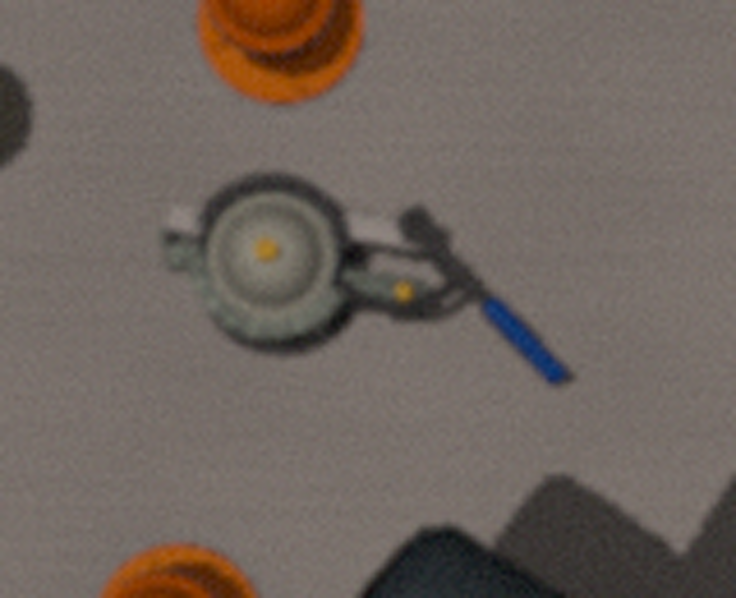

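View pics/tfull.png

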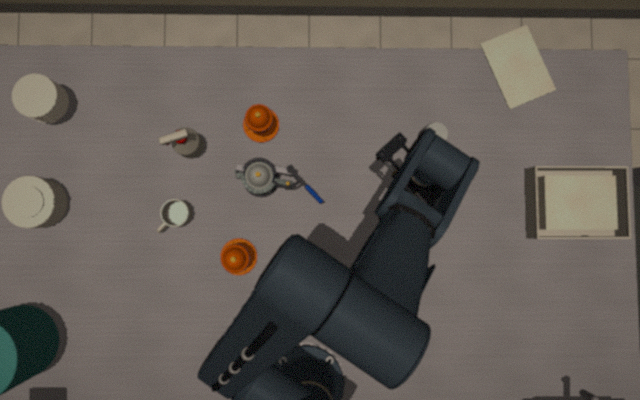

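The pictures show the jaw closed, with the hook round the brass pin at about (403,290) in the top crop and the handle staying where I left it. The mug, spray bottle and orange pieces have not moved, and the gripper is clear.

```bash
python3 -c "
from rig import robot
print(robot.hand_in())"
```

```text
the job is handed in; nothing more can be done
None
```

I closed the clamp and latched it at about 29 s of the 67 s allowed, then handed the job in. No verdict came back.

- **Jaw:** I pushed the grey jaw shut with the closed fingertips until it met the gasket. The push at the end was about 5–6 N, inside the 4–10 N asked.
- **Lever:** I swung the blue lever clockwise to about 1.68 rad, going by force. The hook met the pin at about 1.45 rad. I stopped at about 8.5 N, roughly 7 mm beyond the middle of the grip, which equals about 9 N there. Then I backed off and lifted clear.
- **Last checks:** The hook is round the pin, and the lever stayed put after I let go. The wrist force reads zero within its noise, so nothing is being touched. The mug, spray bottle and orange copies look unmoved. The canister was partly hidden behind the arm in the last picture, so I could not fully check it, though the fingers stayed well above its height.
- **Disagreements:**
  - Single force readings scattered by about 1 N, so I checked them against the wrist moment. At the final stop the two gave 9.2 N and 8.4 N.
  - While pushing the lever, the wrist also showed about 4–5 N of vertical force, probably friction at the contact.
  - I could not measure the hook's pull after letting go. From the push it should be about 16 N.

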